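# Load a charging rack

### The job

Load the charging rack: first turn the console's selector to the one-pip mark (off). Then, with it off, push every power module that stands about on the bench nose first into the row in the rack, nudging the modules already there apart without tipping them over or lifting them out, until all modules, old and new, stand upright and square on the rack floor between its cheeks, fully home against the back wall. Finally turn the selector to the two-pip mark (charge), and leave the tape, hand meter, screwdriver and cutters where they are.

Things in the scene. Friction and masses are not known exactly. Their poses are not given: they have to be found in the camera images.
- new_a: grey power module, 104 long (x) x 38 wide (y) x 48 mm tall, 0.15-0.31 kg; origin: centre of the underside. Black nose to +x: the sides taper over the last 24 mm to 20 mm wide and so wedge neighbours apart; the rest of the sides is flat, also the rear face at x = -52 mm. Starts upright on the bench, to be loaded; may be absent.
- new_a_nose (a point): middle of the nose end of new_a (52 mm ahead of its origin, 24 mm above its underside)
- new_b: grey power module, 104 long (x) x 38 wide (y) x 48 mm tall, 0.15-0.31 kg; origin: centre of the underside. Black nose to +x: the sides taper over the last 24 mm to 20 mm wide and so wedge neighbours apart; the rest of the sides is flat, also the rear face at x = -52 mm. Starts upright on the bench, to be loaded; may be absent.
- new_b_nose (a point): middle of the nose end of new_b (52 mm ahead of its origin, 24 mm above its underside)
- new_c: grey power module, 104 long (x) x 38 wide (y) x 48 mm tall, 0.15-0.31 kg; origin: centre of the underside. Black nose to +x: the sides taper over the last 24 mm to 20 mm wide and so wedge neighbours apart; the rest of the sides is flat, also the rear face at x = -52 mm. Starts upright on the bench, to be loaded; may be absent.
- new_c_nose (a point): middle of the nose end of new_c (52 mm ahead of its origin, 24 mm above its underside)
- row_a: grey power module, 104 long (x) x 38 wide (y) x 48 mm tall, 0.15-0.31 kg; origin: centre of the underside. Black nose to +x: the sides taper over the last 24 mm to 20 mm wide and so wedge neighbours apart; the rest of the sides is flat, also the rear face at x = -52 mm. Stands loose in the rack at the start; slides easily (friction 0.4 on the floor, 0.2 on walls and others).
- row_a_nose (a point): middle of the nose end of row_a (52 mm ahead of its origin, 24 mm above its underside)
- row_b: grey power module, 104 long (x) x 38 wide (y) x 48 mm tall, 0.15-0.31 kg; origin: centre of the underside. Black nose to +x: the sides taper over the last 24 mm to 20 mm wide and so wedge neighbours apart; the rest of the sides is flat, also the rear face at x = -52 mm. Stands loose in the rack at the start; slides easily (friction 0.4 on the floor, 0.2 on walls and others).
- row_b_nose (a point): middle of the nose end of row_b (52 mm ahead of its origin, 24 mm above its underside)
- row_c: grey power module, 104 long (x) x 38 wide (y) x 48 mm tall, 0.15-0.31 kg; origin: centre of the underside. Black nose to +x: the sides taper over the last 24 mm to 20 mm wide and so wedge neighbours apart; the rest of the sides is flat, also the rear face at x = -52 mm. Stands loose in the rack at the start; slides easily (friction 0.4 on the floor, 0.2 on walls and others).
- row_c_nose (a point): middle of the nose end of row_c (52 mm ahead of its origin, 24 mm above its underside)
- rack: fixed charging rack, a low metal tray open above and in front (-x, to the robot); origin on the bench under its middle. Floor 4 mm thick, from x = -60 mm. Side cheeks' inner faces at y = -128 and +128 mm (10 mm thick, 40 mm high, x = -50 to +60). A module home in the row has its nose to +x, its origin at x = +3, z = 4 mm and its rear face at x = -49 mm.
- rack_back (a point): middle of the back wall's inner face, at the floor (rack x = +55, z = 4 mm); the wall is 64 mm high. Modules stand side by side across y, noses at this wall. Six fit, with 28 mm to spare in all; the gaps at the start are about 27 to 44 mm wide.
- console: fixed grey console box, 100 (x) x 110 (y) x 46 mm tall; origin on the bench under its middle. The selector knob sits in the middle of its top; round it, 41 mm from its axis, raised black pips: one pip on the left of +x (joint -0.6), two pips along +x (joint 0), three pips on the right of +x (joint +0.6).
- selector (a joint): the selector knob's angle in rad, clockwise from above positive; the pointer looks along the console's +x at 0. Marks at -0.6 (one pip), 0 (two pips) and +0.6 (three pips); stops at -0.68 and +0.68. It turns stiffly (0.04 N m of friction) and stays where it is left.
- selector_grip (a point): a point on the knob's axis, 74 mm above the bench, at the height for the TCP; turns with the knob, +x towards its white pointer line. The knob is a bar 44 mm long (along its x), 12 mm wide and 26 mm tall, its top 79 mm above the bench, on a disc of 46 mm diameter whose top is 54 mm above the bench.
- tape_roll: bystander: a roll of tape lying flat, 94 mm across, 48 mm high
- meter: bystander: a hand meter lying on its back, 146 x 69 x 47 mm, behind the work
- driver: bystander: a screwdriver lying on the bench, 204 mm long, 29 mm thick
- cutter: bystander: side cutters lying flat behind the rack, 142 x 60 x 15 mm
Not all that is in view belongs to the job. Leave any green look-alike of the new_c alone.

How it is judged:
By the outcome, as a careful person would: the job done as asked, in the order asked, and still so for the second after the job is handed in, with the robot touching nothing.
Of new_a, new_b, new_c only 2 to 3 are there at a start; the rules pass over those that are not, and their reading is None.
At some moment in a run one of new_a, new_b, new_c may be knocked a few centimetres aside while the robot is not near it.
Once in a run the grip may slacken for a moment while it holds something.
It also fails if it takes over 210 s, if anything falls off the work surface, if the arm or the gripper's body presses on something with over 40 N, if the wrist force passes 120 N, or if a joint passes its speed limit or range.

### The arm

A 6-joint arm with a two-finger parallel gripper is mounted at the origin on a cart in front of the work surface, level with it; the furniture and walls round the work are solid. World frame = base frame: x ahead of the robot, y to its left, z up, the work surface at z = 0. Lengths are in m, angles in rad, forces in N, time in s.
With the tool pointing down it reaches from about 0.3 to 1 m from the base axis. Payload 5.1 kg.
Tool frame: the origin (TCP) lies between the finger pads, 19 mm behind the fingertips; this is the grasp point; z points along the fingers, y is the line along which they close (so a half turn about z gives the same grasp; the last joint's range is limited). The gripper opens to 95 mm and grips with 3 to 60 N. Pads are 20 mm wide; open, the fingers measure 119 mm over their backs; the gripper's body (75 mm by 180 mm) begins 59 mm behind the grasp point.
Start: joints at [-1.23, 0.124, 1.65, -0, 1.367, -0.083], TCP at [0.267, -0.592, 0.233] pointing down, gripper open.
Joint ranges: [-2.61, 2.61], [-1.02, 2.33], [0.03, 2.71], [-1.35, 4.49], [0.32, 2.68], [-2.91, 2.91]. Speed limits (rad/s): [2.57, 2.57, 3.14, 3.14, 3.14, 3.14].

### API

Orientations are given as a unit quaternion [w, x, y, z].
In Python, from workcell import bot gives the robot as it stands.
- The arm moves only by the shell command python3 -m crank 'ROWS'. ROWS is JSON, a list of rows, each a list of 5 numbers: the shift along the tool's x, y, z in cm, then the turn about the tool's z in rad, then the opening, from -1 (shut) to 1 (fully open), so that 0 is half open. In form: [[tx, ty, tz, yaw, claw], ...]. A call has 1 to 12 rows; each row is the pose to reach, as a shift and turn from the pose commanded when the call began, along the tool's axes at that moment; what a row does not reach only later rows make up. A row lasts 1/10 s, in which the tool goes at most 50 mm and 8.59 degrees, less where a joint would pass 70% of its speed; a pose out of reach is approached as far as the arm can. A call with a gripper value outside its range is refused whole. The fingers move at their own pace and stop on an object; the grip force is fixed at half the most. Time passes only in rows, so rows that repeat a pose let the fingers close. It gives the time, the measured TCP pose, the force, the opening and the grip force at its end, in the units of the state.
- bot.state(): the state, without advancing time (a new reading comes with each control period).
- bot.get_image(name): name is "scene" or "top" or "wrist"; returns the picture (480x640x3 uint8, blue, green, red); there is no depth.
- bot.get_calibration(name): a dict with "mtx" (3x3 intrinsics, pixels), "R" (3x3) and "t" (3): a world point X has camera coordinates R X + t. Camera axes: x right, y down, z forward; pixel columns grow to the right and rows downward; lengths in m; the calibration is good to about 2 mm. A picture is of the moment at which its call begins: read the wrist's pose just before it. get_calibration takes no time and is no camera call; for the wrist camera it gives the pose at the moment of the call.
- bot.close_job(): hands the job in; it is judged then, once.
The state is a dict: "time": time; "qpos": joint angles; "dq": joint speeds; "joint_torque": joint torques, N m; "tcp_pos": TCP position; "tcp_rot": TCP orientation; "ft_force": force on the tool from outside, world axes, zero at the start; "wrist_torque": the same for the moment, N m; "grip_width": finger opening in m; "finger_force": force on a finger pad.
Only numpy, scipy, OpenCV 4.12 (cv2) and the standard library are available. Lean on these libraries where they do the work, as an engineer would, in place of code of your own. Each camera call takes 0.05 s, during which the arm holds its last target. There are 200 camera calls.

## Working session

There is one attempt and no reset: what is moved stays moved. The work goes in short steps, Python scripts to look and compute and a shell command to move; the robot and the scene stay as the last step left them, time stands still between calls to the robot, and variables do not carry over. Pictures are saved under pics/ and viewed, at most 14 in all, crops included, and the job is handed in when it is done.

```bash
ls; mkdir -p pics; python3 - <<'E'
from workcell import bot
import cv2
s=bot.state();print(s['tcp_pos'],s['tcp_rot'],s['grip_width'],s['time'])
for n in('scene','top'):
    cv2.imwrite(f'pics/{n}0.png',bot.get_image(n))
    c=bot.get_calibration(n);print(n,c)
E
```

```text
pics
[ 0.26705485 -0.59194636  0.2321895 ] [-1.02409562e-03  9.77634047e-01  2.10310715e-01 -1.59092209e-04] 0.09508314238012683 0.0
scene {'mtx': array([[556.95665176,   0.        , 317.26901219],
       [  0.        , 556.95665176, 246.64176591],
       [  0.        ,   0.        ,   1.        ]]), 'R': array([[-5.84868035e-01, -8.11128432e-01,  2.17447751e-04],
       [-3.20880794e-01,  2.31126403e-01, -9.18485766e-01],
       [ 7.44959662e-01, -5.37262740e-01, -3.95453980e-01]]), 't': array([0.38303739, 0.2706116 , 1.21907929])}
top {'mtx': array([[476.51675178,   0.        , 318.31368761],
       [  0.        , 476.51675178, 240.32254949],
       [  0.        ,   0.        ,   1.        ]]), 'R': array([[-0.01934805, -0.99973527, -0.01245138],
       [-0.98990634,  0.02090364, -0.14017306],
       [ 0.14039623,  0.00961362, -0.99004872]]), 't': array([0.03159577, 0.61019879, 1.36193656])}
```

View pics/top0.png

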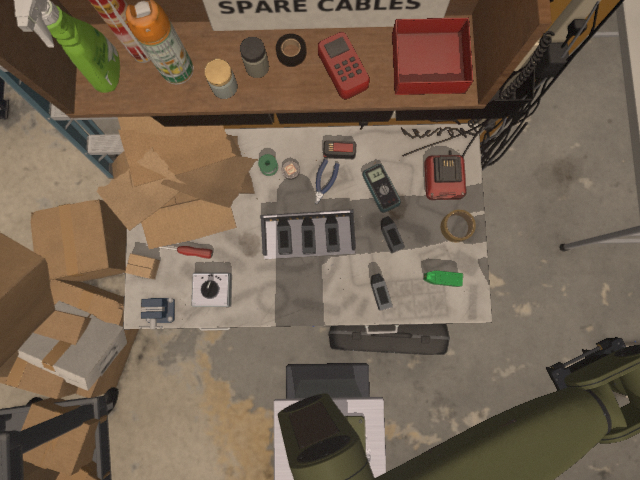

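View pics/scene0.png

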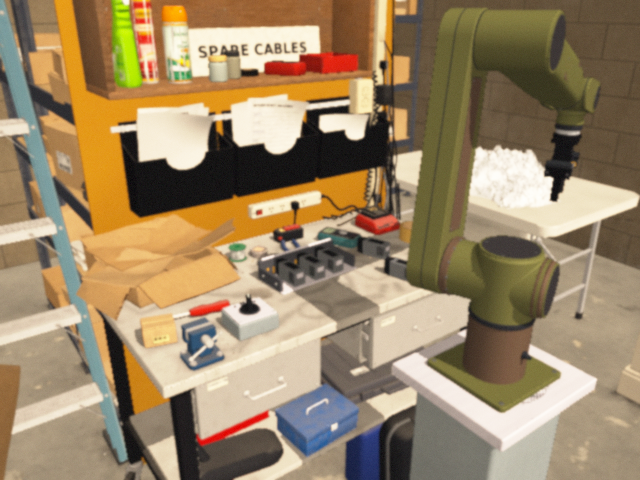

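The top view shows two grey modules on the bench at (391,234) and (380,288), and a green look-alike at (443,279). Three more stand in the rack at (284/308/332,235). The console is at (211,289). The meter (381,185), the red charger (445,177) and the holder (157,310) are not part of the job. I'll take a close crop to check this.

```bash
cat >h.py <<'E'
from workcell import bot
import cv2,numpy as np
def unproj(n,uv,z,c=None):
    c=c or bot.get_calibration(n);R,t,K=c['R'],c['t'],c['mtx']
    o=-R.T@t;d=R.T@np.linalg.solve(K,[uv[0],uv[1],1.]);return (o+d*(z-o[2])/d[2])
def proj(n,X,c=None):
    c=c or bot.get_calibration(n);p=c['mtx']@(c['R']@np.array(X)+c['t']);return p[:2]/p[2]
def yawof(s):  # tool x,y axes in world
    from scipy.spatial.transform import Rotation as Ro
    w,x,y,z=s['tcp_rot'];return Ro.from_quat([x,y,z,w]).as_matrix()
E
python3 - <<'E'
from h import *
im=cv2.imread('pics/top0.png')
a=cv2.resize(im[200:325,180:345],None,fx=4.8,fy=4.8,interpolation=3)
b=cv2.resize(im[200:325,340:480],None,fx=4.8,fy=4.8,interpolation=3)
cv2.imwrite('pics/c1.png',a[:600,:800]);cv2.imwrite('pics/c2.png',b)
s=bot.state();print(yawof(s).round(3));print(bot.get_calibration('wrist'))
E
```

```text
[[ 0.912  0.411 -0.001]
 [ 0.411 -0.912  0.002]
 [ 0.    -0.002 -1.   ]]
{'mtx': array([[408.30080965,   0.        , 322.03662393],
       [  0.        , 408.30080965, 235.66157629],
       [  0.        ,   0.        ,   1.        ]]), 'R': array([[ 0.41154354, -0.91138697, -0.002388  ],
       [-0.87942311, -0.39779517,  0.26148421],
       [-0.23926324, -0.10551208, -0.9652048 ]]), 't': array([-0.64730841, -0.0306715 ,  0.39070251])}
```

View pics/c1.png

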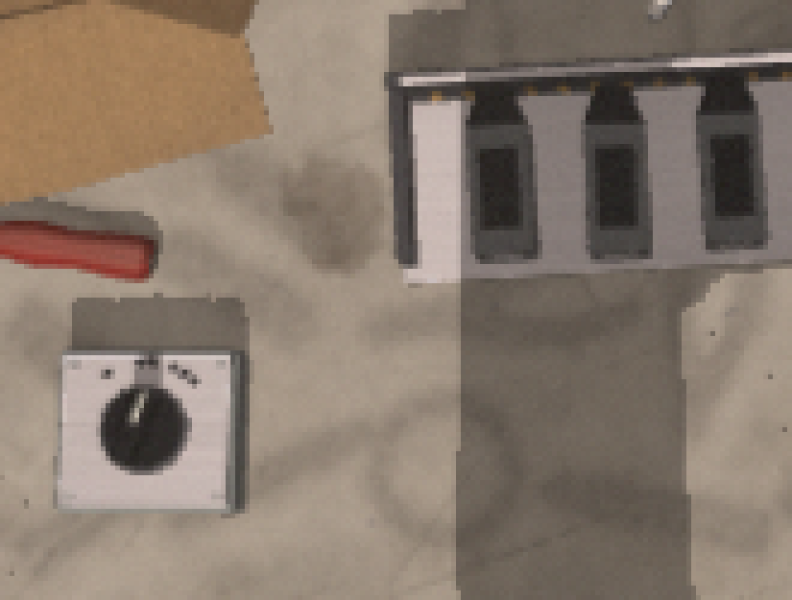

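View pics/c2.png

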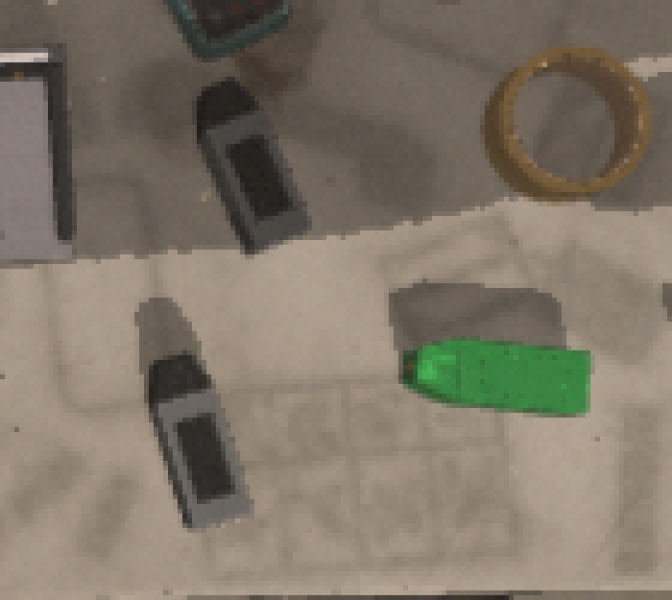

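The crops show two grey new modules with noses up: c2 (230,165) for A and (200,440) for B. The green decoy at (495,380) stays. The knob is at c1 (144,428) and the row modules are in c1 at (503,190), (617,190) and (735,190). I'll compute the positions.

```bash
python3 - <<'E'
from h import *
L=lambda u,v:(180+u/4.8-.4,200+v/4.8-.4); Rr=lambda u,v:(340+u/4.8-.4,200+v/4.8-.4)
c=bot.get_calibration('top')
def P(nm,uv,z): print(nm,unproj('top',uv,z,c).round(3))
for i,p in enumerate([(62,352),(235,352),(228,510),(57,508)]): P('console',L(*p),.046)
P('knob',L(144,428),.06);P('pt1',L(132,420),.079);P('pt2',L(142,392),.079)
for p in [(106,373),(147,363),(185,373)]:P('pip',L(*p),.046)
P('rack back top L',L(390,78),.064);P('back top R',Rr(62,52),.064)
P('floor FL',L(405,283),.004);P('floor FR',Rr(70,262),.004)
for p in [(470,126),(525,122),(540,258),(478,262)]+[(585,122),(645,120),(655,254),(592,258)]+[(698,118),(755,114),(768,243),(708,248)]:P('row',L(*p),.052)
for p in [(205,140),(262,110),(310,215),(250,250)]:P('A',Rr(*p),.048)
for p in [(155,405),(210,390),(252,512),(195,527)]:P('B',Rr(*p),.048)
E
```

```text
console [0.522 0.389 0.046]
console [0.52  0.283 0.046]
console [0.424 0.287 0.046]
console [0.428 0.39  0.046]
knob [0.474 0.335 0.06 ]
pt1 [0.478 0.337 0.079]
pt2 [0.495 0.332 0.079]
pip [0.508 0.362 0.046]
pip [0.514 0.337 0.046]
pip [0.507 0.314 0.046]
rack back top L [0.684 0.186 0.064]
back top R [ 0.694 -0.083  0.064]
floor FL [0.564 0.185 0.004]
floor FR [ 0.572 -0.088  0.004]
row [0.655 0.138 0.052]
row [0.657 0.105 0.052]
row [0.573 0.096 0.052]
row [0.571 0.134 0.052]
row [0.656 0.068 0.052]
row [0.656 0.031 0.052]
row [0.574 0.026 0.052]
row [0.572 0.065 0.052]
row [ 0.657 -0.001  0.052]
row [ 0.659 -0.036  0.052]
row [ 0.579 -0.042  0.052]
row [ 0.577 -0.006  0.052]
A [ 0.64  -0.17   0.048]
A [ 0.658 -0.205  0.048]
A [ 0.593 -0.232  0.048]
A [ 0.572 -0.195  0.048]
B [ 0.479 -0.134  0.048]
B [ 0.487 -0.167  0.048]
B [ 0.414 -0.189  0.048]
B [ 0.406 -0.155  0.048]
```

```bash
cat >>h.py <<'E'
def rel(p,psi):
    "shift in cm and turn from present pose to world p with tool x at world yaw psi"
    s=bot.state();M=yawof(s);d=M.T@(np.array(p)-s['tcp_pos'])*100
    y=np.arctan2(M[1,0],M[0,0]);t=-(psi-y);t=(t+np.pi/2)%np.pi-np.pi/2
    return d.round(2),round(float(t),3)
def warp(n,o,psi,z,w,h,k,fn,img=None):
    "rectified picture of plane z; out px (u,v): v up = +x local, u left=+y local, k px/mm"
    c=bot.get_calibration(n);img=bot.get_image(n)
    ex=np.array([np.cos(psi),np.sin(psi),0]);ey=np.array([-ex[1],ex[0],0])
    q=[(h/2,w/2),(h/2,-w/2),(-h/2,-w/2),(-h/2,w/2)]
    src=np.float32([proj(n,np.array([o[0],o[1],z])+(a*ex+b*ey)/1000,c) for a,b in q])
    W,H=int(w*k),int(h*k);dst=np.float32([(0,0),(W,0),(W,H),(0,H)])
    cv2.imwrite(fn,cv2.warpPerspective(img,cv2.getPerspectiveTransform(src,dst),(W,H),flags=cv2.INTER_CUBIC))
E
P='[57,-76,0,0.42,1]'; R=$(true)
python3 -m crank '[[57,-76,0,0.42,1],[57,-76,0,0.42,1],[57,-76,0,0.42,1],[57,-76,0,0.42,1],[57,-76,0,0.42,1],[57,-76,0,0.42,1],[57,-76,0,0.42,1],[57,-76,0,0.42,1],[57,-76,0,0.42,1],[57,-76,0,0.42,1],[57,-76,0,0.42,1],[57,-76,0,0.42,1]]'
python3 -c "
from h import *
print(rel([.474,.335,.24],0))"
```

```text
time: 1.3
tcp_pos: [0.3977, -0.0049, 0.2333]
tcp_rot: [0.0, 1.0, 0.002, 0.0]
ft_force: [0.8, -0.3, 0.3]
grip_width: 0.095
finger_force: 0.0
(array([  7.75, -33.96,  -0.67]), 0.004)
```

```bash
python3 -m crank '[[7.7,-34,-0.7,0,1],[7.7,-34,-0.7,0,1],[7.7,-34,-0.7,0,1],[7.7,-34,-0.7,0,1],[7.7,-34,-0.7,0,1],[7.7,-34,-0.7,0,1],[7.7,-34,-0.7,0,1],[7.7,-34,-0.7,0,1],[7.7,-34,-0.7,0,1]]'
python3 -c "
from h import *
s=bot.state();print(s['tcp_pos'],yawof(s)[:,0])
warp('wrist',(.474,.335),0,.079,150,150,4,'pics/knob.png')"
```

```text
time: 2.2
tcp_pos: [0.4733, 0.334, 0.2393]
tcp_rot: [0.001, 1.0, 0.003, -0.001]
ft_force: [0.1, -0.3, 0.9]
grip_width: 0.0952
finger_force: 0.0
[0.47325306 0.33404085 0.2393251 ] [ 0.99998194  0.00573083 -0.00181073]
```

View pics/knob.png

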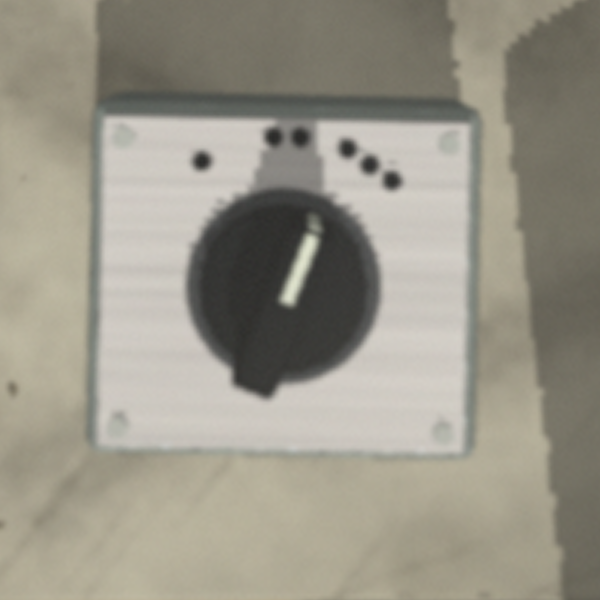

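The pointer stands at about (302,270), direction roughly +0.36 rad. The knob axis is near (285,292), and the console yaw is about -0.02.

```bash
python3 -m crank '[[0.2,-0.4,5,0.38,1],[0.2,-0.4,9,0.38,1],[0.2,-0.4,12,0.38,1],[0.2,-0.4,14.5,0.38,1],[0.2,-0.4,16,0.38,1],[0.2,-0.4,16.4,0.38,1],[0.2,-0.4,16.4,0.38,-1],[0.2,-0.4,16.4,0.38,-1],[0.2,-0.4,16.4,0.38,-1],[0.2,-0.4,16.4,0.38,-1],[0.2,-0.4,16.4,0.38,-1],[0.2,-0.4,16.4,0.38,-1]]'
python3 -c "
from h import *
s=bot.state();print(s['tcp_pos'],yawof(s)[:,0],s['wrist_torque']);print(rel([.475,.338,.075],.58))"
```

```text
time: 3.45
tcp_pos: [0.4759, 0.3375, 0.0768]
tcp_rot: [-0.0, 0.982, -0.187, 0.0]
ft_force: [0.2, -0.2, -0.1]
grip_width: 0.0525
finger_force: 0.0
[0.47586938 0.33751785 0.07680375] [ 9.30112199e-01 -3.67275337e-01  3.51295340e-04] [ 0.00785983  0.02540468 -0.02467908]
(array([-0.1 , -0.01,  0.18]), -0.956)
```

Fingers close slowly, so I'll keep closing and then turn.

```bash
python3 -m crank '[[0,0,0.1,0,-1],[0,0,0.1,0,-1],[0,0,0.1,0,-1],[0,0,0.1,0,-1],[0,0,0.1,0,-1],[0,0,0.1,0,-1],[0,0,0.1,0,-1],[0,0,0.1,0,-1]]'
python3 -c "
from h import *
s=bot.state();print(s['tcp_pos'],yawof(s)[:,0],s['wrist_torque']);print(rel([.475,.338,.075],.58))"
```

```text
time: 4.25
tcp_pos: [0.4756, 0.337, 0.0754]
tcp_rot: [0.0, 0.982, -0.187, -0.0]
ft_force: [-1.8, -3.4, 2.2]
grip_width: 0.0118
finger_force: 30.0
[0.47555939 0.33703404 0.07539903] [ 9.30099338e-01 -3.67308033e-01 -1.73353151e-04] [-0.45761449  0.22973753 -0.0235139 ]
(array([-0.09, -0.07,  0.04]), -0.956)
```

```bash
python3 -m crank '[[0,0,0,-0.12,-1],[0,0,0,-0.24,-1],[0,0,0,-0.36,-1],[0,0,0,-0.48,-1],[0,0,0,-0.6,-1],[0,0,0,-0.72,-1],[0,0,0,-0.84,-1],[0,0,0,-0.92,-1],[0,0,0,-0.96,-1],[0,0,0,-0.96,-1],[0,0,0,-0.96,-1],[0,0,0,-0.96,-1]]'
python3 -c "
from h import *
s=bot.state();M=yawof(s);print(np.arctan2(M[1,0],M[0,0]),s['wrist_torque'])"
```

```text
time: 5.45
tcp_pos: [0.4752, 0.3402, 0.0755]
tcp_rot: [-0.003, 0.958, 0.287, 0.001]
ft_force: [-2.0, 9.4, -2.7]
grip_width: 0.0119
finger_force: 30.0
0.5830126360575629 [ 1.46580924  0.27822493 -0.00991509]
```

Open, lift and look.

```bash
python3 -m crank '[[0,0,0,0,1],[0,0,0,0,1],[0,0,0,0,1],[0,0,0,0,1],[0,0,0,0,1],[0,0,-3,0,1],[0,0,-7,0,1],[0,0,-12,0,1],[0,0,-16.5,0.3,1],[0,0,-16.5,0.58,1],[0,0,-16.5,0.58,1],[0,0,-16.5,0.58,1]]'
python3 -c "
from h import *
warp('wrist',(.475,.337),0,.079,130,130,3,'pics/knob2.png')
s=bot.state();print(s['tcp_pos']);print(rel([.62,-.19,.24],.35),rel([.446,-.16,.24],.25))"
```

```text
time: 6.65
tcp_pos: [0.476, 0.3373, 0.2412]
tcp_rot: [-0.0, 1.0, -0.001, 0.001]
ft_force: [-0.6, 0.9, -0.3]
grip_width: 0.0942
finger_force: 0.0
[0.47582585 0.33720298 0.24077474]
(array([14.69, 52.64,  0.08]), -0.355) (array([-2.72, 49.74,  0.07]), -0.255)
```

View pics/knob2.png

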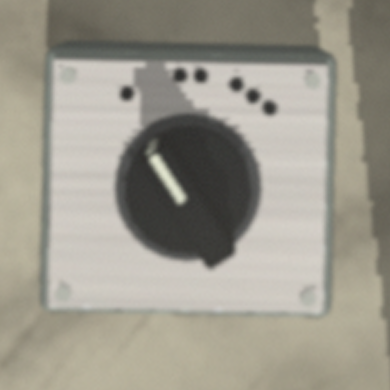

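The knob at (189,188) now points at the one-pip mark (126,93), so it's off. Next I'll look at the rack and both modules together.

```bash
python3 -m crank '[[5,37,-4,0,1],[5,37,-4,0,1],[5,37,-4,0,1],[5,37,-4,0,1],[5,37,-4,0,1],[5,37,-4,0,1],[5,37,-4,0,1],[5,37,-4,0,1],[5,37,-4,0,1],[5,37,-4,0,1]]'
python3 -c "
from h import *
warp('wrist',(.55,-.02),0,.048,470,320,1.7,'pics/w1.png')"
```

```text
time: 7.7
tcp_pos: [0.527, -0.0326, 0.2803]
tcp_rot: [-0.0, 1.0, 0.002, -0.0]
ft_force: [-1.1, 0.2, -0.5]
grip_width: 0.0951
finger_force: 0.0
```

View pics/w1.png

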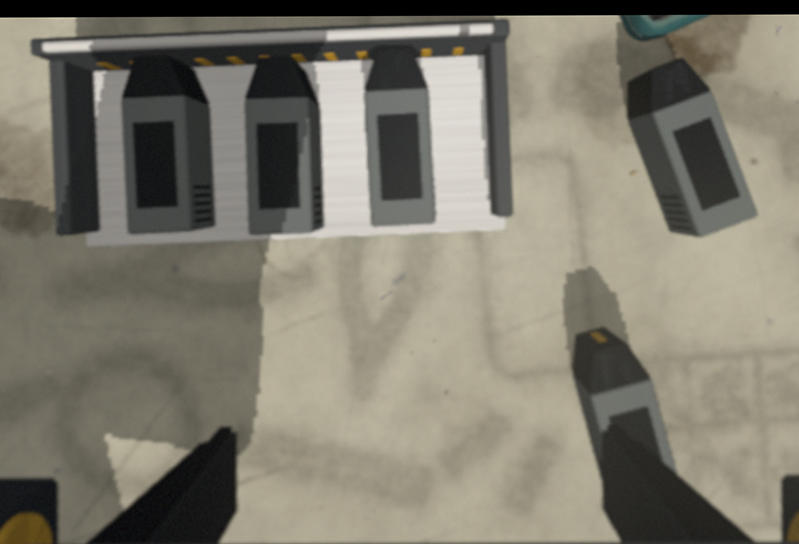

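```bash
cat >>h.py <<'E'
def wp(uv,z,o,zp,k,W,H,n='wrist',psi=0):
    "warp px -> world at height z (warp made on plane zp)"
    c=bot.get_calibration(n);C=-c['R'].T@c['t']
    a,b=(H/2-uv[1])/k/1000,(W/2-uv[0])/k/1000
    P=np.array([o[0]+a*np.cos(psi)-b*np.sin(psi),o[1]+a*np.sin(psi)+b*np.cos(psi),zp])
    return C+(P-C)*(z-C[2])/(P[2]-C[2])
E
python3 - <<'E'
from h import *
f=lambda u,v,z:wp((u,v),z,(.55,-.02),.048,1.7,799,544)
def S(nm,pts,z):
    for p in pts: print(nm,p,f(*p,z)[:2].round(4))
S('floorF',[(88,245),(505,232)],.004)
S('walltop back',[(33,42),(508,22)],.064)
S('cheekfrontbase',[(57,235),(512,215)],.04)
S('r1',[(123,97),(180,95),(183,231),(128,233)],.052)
S('r2',[(246,97),(307,96),(310,230),(250,233)],.052)
S('r3',[(368,92),(427,88),(434,222),(371,226)],.052)
S('A',[(639,123),(711,93),(757,213),(700,236)],.048)
S('B',[(592,401),(651,377)],.048)
print(rel([.615,-.2,.04],.35))
E
```

```text
floorF (88, 245) [0.5621 0.1855]
floorF (505, 232) [ 0.5706 -0.088 ]
walltop back (33, 42) [0.6817 0.1862]
walltop back (508, 22) [ 0.693  -0.0816]
cheekfrontbase (57, 235) [0.5712 0.1859]
cheekfrontbase (512, 215) [ 0.5832 -0.0873]
r1 (123, 97) [0.6524 0.1408]
r1 (180, 95) [0.6535 0.1077]
r1 (183, 231) [0.5744 0.1059]
r1 (128, 233) [0.5732 0.1379]
r2 (246, 97) [0.6524 0.0692]
r2 (307, 96) [0.653  0.0337]
r2 (310, 230) [0.575 0.032]
r2 (250, 233) [0.5732 0.0669]
r3 (368, 92) [ 0.6553 -0.0018]
r3 (427, 88) [ 0.6576 -0.0361]
r3 (434, 222) [ 0.5796 -0.0402]
r3 (371, 226) [ 0.5773 -0.0035]
A (639, 123) [ 0.6376 -0.1609]
A (711, 93) [ 0.6553 -0.2032]
A (757, 213) [ 0.5847 -0.2303]
A (700, 236) [ 0.5712 -0.1968]
B (592, 401) [ 0.4741 -0.1332]
B (651, 377) [ 0.4882 -0.1679]
(array([ 8.74, 16.87, 24.  ]), -0.345)
```

In the warped view, the rack spans (40–510, 30–240) and its modules are at u≈155, 278 and 400. A is at (690,150), yaw about 0.4, and B is at (620,400). Next I'll grasp A, 20 mm behind its middle.

```bash
python3 -m crank '[[3,6,0,-0.1,1],[6,11,3,-0.2,1],[7.4,16,7,-0.3,1],[7.4,16.9,12,-0.4,1],[7.4,16.9,16.5,-0.4,1],[7.4,16.9,20,-0.4,1],[7.4,16.9,22.5,-0.4,1],[7.4,16.9,24,-0.4,1],[7.4,16.9,24.4,-0.4,1],[7.4,16.9,24.4,-0.4,1],[7.4,16.9,24.4,-0.4,-1],[7.4,16.9,24.4,-0.4,-1]]'
python3 -m crank '[[0,0,0,0,-1],[0,0,0,0,-1],[0,0,0,0,-1],[0,0,0,0,-1],[0,0,0,0,-1],[0,0,0,0,-1],[0,0,0,0,-1],[0,0,0,0,-1]]'
python3 - <<'E'
from h import *
cv2.imwrite('pics/t1.png',cv2.resize(bot.get_image('top')[190:330,240:480],None,fx=3.3,fy=3.3,interpolation=3))
psi=.038;o=np.array([.626,.051]);ex=np.array([np.cos(psi),np.sin(psi)]);ey=np.array([-ex[1],ex[0]])
for x in(-.2,-.063):
    for h in (.09,.045): print(x,h,rel([*(o+x*ex-.105*ey),h],psi))
E
```

```text
time: 8.95
tcp_pos: [0.6036, -0.2016, 0.0394]
tcp_rot: [0.001, 0.98, 0.201, 0.002]
ft_force: [-1.3, -0.3, 0.2]
grip_width: 0.084
finger_force: 0.0
time: 9.75
tcp_pos: [0.6018, -0.2012, 0.0365]
tcp_rot: [0.0, 0.98, 0.201, 0.0]
ft_force: [0.1, -0.1, -0.3]
grip_width: 0.0377
finger_force: 30.0
-0.2 0.09 (array([-10.3 , -19.59,  -5.36]), 0.366)
-0.2 0.045 (array([-10.3 , -19.59,  -0.86]), 0.366)
-0.063 0.09 (array([  2.5 , -14.69,  -5.36]), 0.366)
-0.063 0.045 (array([  2.5 , -14.69,  -0.86]), 0.366)
```

View pics/t1.png

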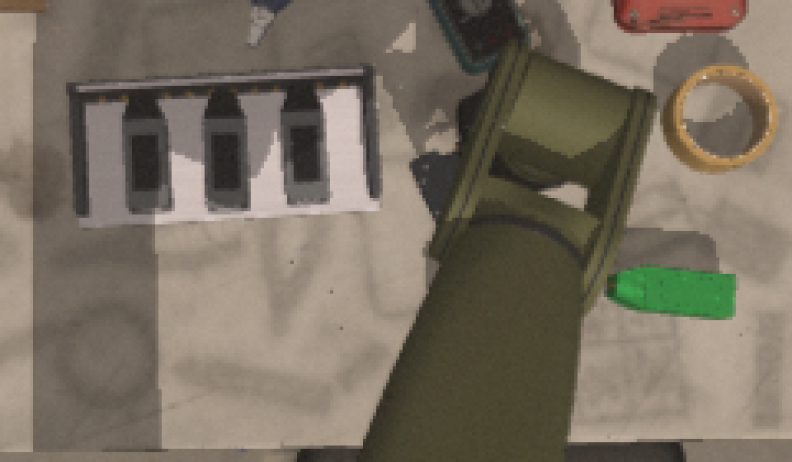

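A is gripped: the grip width is 37.7 mm and the row is undisturbed. The arm hides A itself at (460,180). I'll lift, stage it in front of the right gap, and look.

```bash
python3 -m crank '[[0,0,-3,0,-1],[0,0,-6,0,-1],[0,0,-9,0,-1],[-2,-4,-9,0.1,-1],[-4,-8,-9,0.2,-1],[-5.2,-12,-9,0.3,-1],[-5.2,-16,-9,0.366,-1],[-5.2,-17.6,-9,0.366,-1],[-5.2,-17.6,-6,0.366,-1],[-5.2,-17.6,-3.5,0.366,-1],[-5.2,-17.6,-3.5,0.366,-1]]'
python3 - <<'E'
from h import *
s=bot.state();print(s['grip_width'],s['finger_force'])
warp('wrist',(.56,-.02),.038,.052,300,240,2.6,'pics/w2.png')
E
```

```text
time: 10.9
tcp_pos: [0.4815, -0.0589, 0.0674]
tcp_rot: [-0.001, 1.0, 0.019, -0.004]
ft_force: [-1.2, 0.4, -2.3]
grip_width: 0.0377
finger_force: 30.0
0.03767831629569535 29.995835423469543
```

View pics/w2.png

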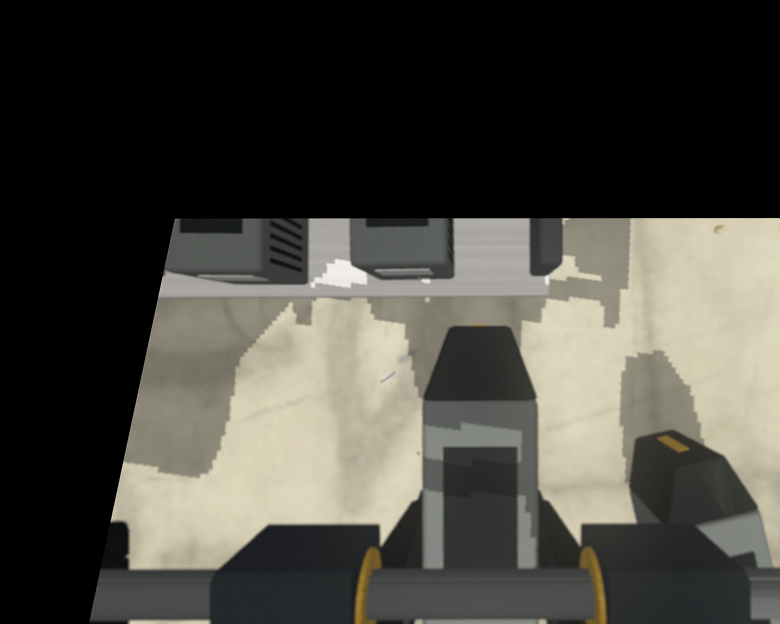

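```bash
python3 - <<'E'
from h import *
psi=.038;o=np.array([.626,.051]);ex=np.array([np.cos(psi),np.sin(psi)]);ey=np.array([-ex[1],ex[0]])
def f(nm,u,v,z):
    p=wp((u,v),z,(.56,-.02),.052,2.6,780,624,psi=psi)[:2];q=p-o;print(nm,p.round(4),'rack',(q@ex*1000).round(1),(q@ey*1000).round(1))
s=bot.state();q=np.array(s['tcp_pos'][:2])-o;print('tcp',q@ex,q@ey,s['tcp_pos'][2])
f('r3 right',449,245,.052);f('r3 left',351,245,.052);f('r3 rear',400,277,.048);f('cheek',531,250,.04);f('cheek out',562,250,.04);f('cheek base',547,275,.004)
f('floor R',547,294,.004);f('floor L',160,298,.004)
f('nose tip',480,326,.079);f('nose L',450,326,.079);f('nose R',511,326,.079);f('body FL',424,400,.079);f('body FR',537,400,.079);f('bodyL2',423,560,.079);f('bodyR2',538,560,.079)
E
```

```text
tcp -0.1469490428348774 -0.10488049278182855 0.0695225796292353
r3 right [ 0.5866 -0.0417] rack -42.9 -91.1
r3 left [ 0.5852 -0.004 ] rack -42.9 -53.4
r3 rear [ 0.574  -0.0226] rack -54.7 -71.5
cheek [ 0.588  -0.0745] rack -42.7 -124.0
cheek out [ 0.5885 -0.0873] rack -42.7 -136.8
cheek base [ 0.5824 -0.0867] rack -48.8 -136.0
floor R [ 0.573  -0.0871] rack -58.2 -136.0
floor L [0.5637 0.104 ] rack -60.2 55.3
nose tip [ 0.5559 -0.0549] rack -74.0 -103.2
nose L [ 0.5556 -0.0452] rack -74.0 -93.5
nose R [ 0.5563 -0.0649] rack -74.0 -113.2
body FL [ 0.5314 -0.0378] rack -97.9 -85.1
body FR [ 0.5328 -0.0742] rack -97.9 -121.6
bodyL2 [ 0.4797 -0.0394] rack -149.6 -84.8
bodyR2 [ 0.4811 -0.0765] rack -149.6 -121.9
```

```bash
python3 -m crank '[[0,0,1.5,-0.008,-1],[0,0,2.6,-0.008,-1],[0,0,2.6,-0.008,-1],[1.5,0,2.6,-0.008,-1],[2.8,0,2.6,-0.008,-1],[4,0,2.6,-0.008,-1],[5.2,0,2.6,-0.008,-1],[6.4,0,2.7,-0.008,-1],[7.4,0,2.8,-0.008,-1],[8.2,0,2.9,-0.008,-1],[8.2,0,2.9,-0.008,-1],[8.2,0,2.9,-0.008,-1]]'
```

```text
time: 12.15
tcp_pos: [0.5665, -0.0565, 0.0421]
tcp_rot: [-0.0, 1.0, 0.023, -0.0]
ft_force: [0.3, -0.3, -2.1]
grip_width: 0.0378
finger_force: 30.0
```

```bash
python3 -m crank '[[0,0,0.2,0,-1],[0,0,0.2,0,1],[0,0,0.2,0,1],[0,0,0.2,0,1],[0,0,0.2,0,1],[0,0,0.2,0,1],[0,0,-3,0,1],[0,0,-7,0,1],[-3,0,-7,0,-1],[-6.5,0,-7,0,-1],[-6.5,0,-7,0,-1],[-6.5,0,-7,0,-1]]'
python3 -m crank '[[0,0,0,0,-1],[0,0,0,0,-1],[0,0,0,0,-1],[0,0,0,0,-1],[0,0,0,0,-1],[0,0,0,0,-1],[0,0,0,0,-1],[0,0,0,0,-1]]'
python3 - <<'E'
from h import *
s=bot.state();print(s['grip_width'],s['tcp_pos'])
warp('wrist',(.58,-.02),.045,.052,300,200,2.6,'pics/w3.png')
E
```

```text
time: 13.35
tcp_pos: [0.5017, -0.0596, 0.1126]
tcp_rot: [0.0, 1.0, 0.023, 0.0]
ft_force: [-0.2, -0.1, 0.4]
grip_width: 0.067
finger_force: 0.0
time: 14.15
tcp_pos: [0.5018, -0.0596, 0.1125]
tcp_rot: [-0.0, 1.0, 0.023, 0.0]
ft_force: [-0.2, -0.3, -0.2]
grip_width: 0.0038
finger_force: 0.0
0.003753727559244609 [ 0.50179498 -0.05960948  0.11245136]
```

View pics/w3.png

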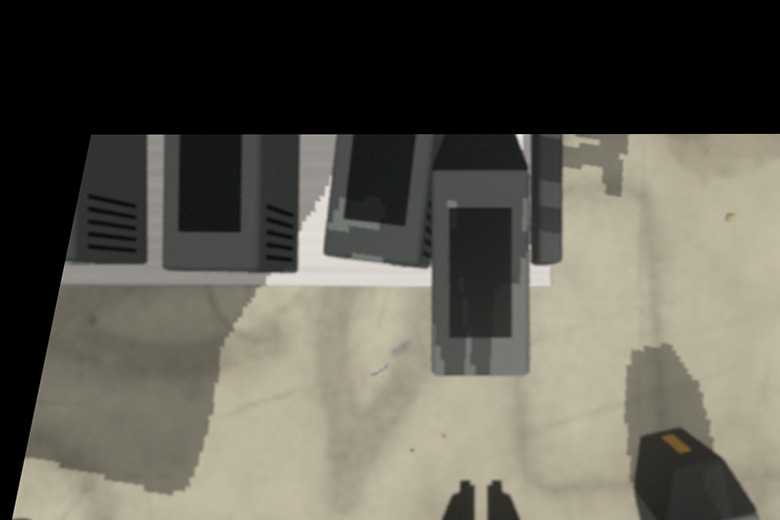

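A stands in the right gap, with its rear at (480,375) in the picture. r3 is slightly skewed at (380,200). I'll push A home from behind.

```bash
python3 -m crank '[[0,0,4,0,-1],[0,0,7,0,-1],[0,0,7.9,0,-1],[0.8,0,7.9,0,-1],[1.8,0,7.9,0,-1],[2.8,0,7.9,0,-1],[3.8,0,7.9,0,-1],[4.8,0,7.9,0,-1],[5.4,0,7.9,0,-1],[6,0,7.9,0,-1],[6.4,0,7.9,0,-1],[6.4,0,7.9,0,-1]]'
```

```text
time: 15.4
tcp_pos: [0.5662, -0.0567, 0.0335]
tcp_rot: [-0.0, 1.0, 0.023, 0.0]
ft_force: [-0.3, -1.1, -0.4]
grip_width: 0.0008
finger_force: 0.0
```

```bash
python3 -m crank '[[0.3,0,0,0,-1],[0.5,0,0,0,-1],[0.5,0,0,0,-1]]'; python3 -m crank '[[0.2,0,0,0,-1],[0.4,0,0,0,-1],[0.4,0,0,0,-1]]'
```

```text
time: 15.7
tcp_pos: [0.5708, -0.0565, 0.0334]
tcp_rot: [-0.0, 1.0, 0.023, 0.0]
ft_force: [0.7, -0.4, -0.5]
grip_width: 0.0005
finger_force: 0.0
time: 16.0
tcp_pos: [0.5711, -0.0561, 0.0321]
tcp_rot: [-0.0, 1.0, 0.023, -0.005]
ft_force: [-10.4, -0.5, 4.0]
grip_width: 0.0008
finger_force: 5.1
```

```bash
python3 -m crank '[[-3,0,0,0,-1],[-4,0,-4,0,1],[-5,2,-9,0,1],[-8,5,-14,0,1],[-11,8,-19,0,1],[-13.5,8.8,-19,0,1],[-13.5,8.8,-19,0,1],[-13.5,8.8,-19,0,1],[-13.5,8.8,-19,0,1],[-13.5,8.8,-19,0,1]]'
python3 - <<'E'
from h import *
s=bot.state();print(s['grip_width'],s['tcp_pos'])
warp('wrist',(.52,-.06),0,.048,300,300,2,'pics/w4.png')
E
```

```text
time: 17.0
tcp_pos: [0.4439, -0.1495, 0.2217]
tcp_rot: [-0.001, 1.0, 0.023, -0.001]
ft_force: [0.1, -0.5, -0.2]
grip_width: 0.0672
finger_force: 0.0
0.06716282726344257 [ 0.44386142 -0.1494682   0.22168223]
```

View pics/w4.png

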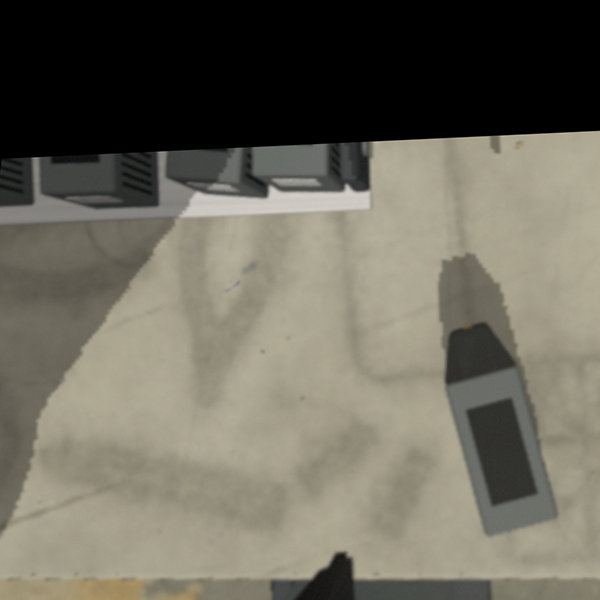

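B is at corners (446,384), (518,367), (557,517) and (487,535), yaw 0.26, so I'll grasp it.

```bash
python3 -m crank '[[-1,1.4,4,-0.1,1],[-1,1.4,8,-0.21,1],[-1,1.4,12,-0.21,1],[-1,1.4,15,-0.21,1],[-1,1.4,17,-0.21,1],[-1,1.4,18.2,-0.21,1],[-1,1.4,18.5,-0.21,1],[-1,1.4,18.5,-0.21,1],[-1,1.4,18.5,-0.21,-1],[-1,1.4,18.5,-0.21,-1],[-1,1.4,18.5,-0.21,-1],[-1,1.4,18.5,-0.21,-1]]'
python3 -m crank '[[0,0,0,0,-1],[0,0,0,0,-1],[0,0,0,0,-1],[0,0,0,0,-1],[0,0,0,0,-1],[0,0,0,0,-1],[0,0,0,0,-1]]'
python3 - <<'E'
from h import *
psi=.042;o=np.array([.626,.051]);ex=np.array([np.cos(psi),np.sin(psi)]);ey=np.array([-ex[1],ex[0]])
print(rel([*(o-.15*ex+.107*ey),.07],psi))
E
```

```text
time: 18.25
tcp_pos: [0.4349, -0.165, 0.0391]
tcp_rot: [0.0, 0.992, 0.128, 0.001]
ft_force: [0.6, -0.3, -0.6]
grip_width: 0.0684
finger_force: 0.0
time: 18.95
tcp_pos: [0.4345, -0.1648, 0.0384]
tcp_rot: [-0.0, 0.992, 0.128, -0.0]
ft_force: [-0.9, -0.1, 0.2]
grip_width: 0.038
finger_force: 29.9
(array([ 11.6 , -29.67,  -3.16]), 0.214)
```

```bash
python3 -m crank '[[0,0,-3,0,-1],[0,0,-7,0,-1],[2,-4,-7,0.1,-1],[4,-8,-7,0.214,-1],[6,-12,-7,0.214,-1],[8,-16,-7,0.214,-1],[10,-20,-7,0.214,-1],[11.6,-24.5,-7,0.214,-1],[11.6,-29,-7,0.214,-1],[11.6,-29.7,-5,0.214,-1],[11.6,-29.7,-3.2,0.214,-1],[11.6,-29.7,-3.2,0.214,-1]]'
python3 -m crank '[[0,0,0,0,-1]]'
python3 - <<'E'
from h import *
s=bot.state();print(s['grip_width'],s['finger_force'])
warp('wrist',(.56,.12),.042,.052,300,220,2.6,'pics/w5.png')
E
```

```text
time: 20.15
tcp_pos: [0.4731, 0.1542, 0.0722]
tcp_rot: [-0.002, 1.0, 0.022, 0.002]
ft_force: [-0.1, 2.2, 6.3]
grip_width: 0.0379
finger_force: 30.0
time: 20.25
tcp_pos: [0.4732, 0.1534, 0.0723]
tcp_rot: [-0.001, 1.0, 0.021, 0.002]
ft_force: [0.4, 2.4, 5.2]
grip_width: 0.0382
finger_force: 30.0
0.03815421930255837 30.002408623695374
```

View pics/w5.png

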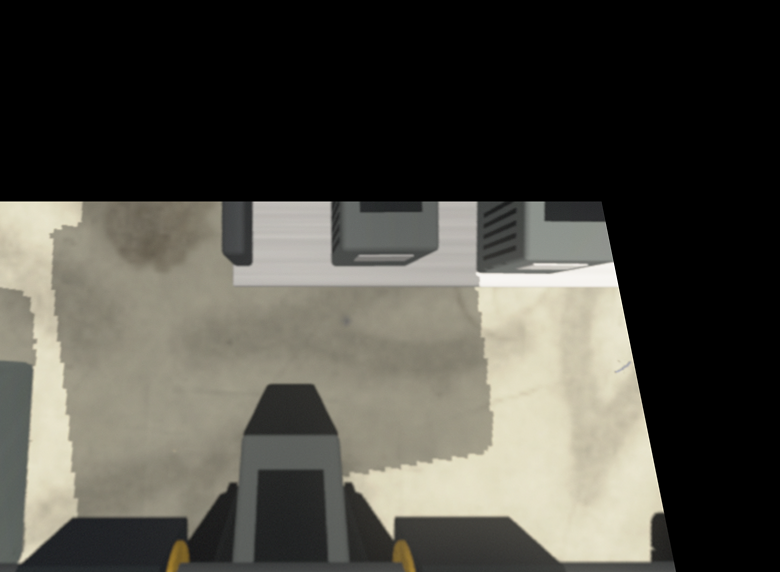

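The nose at (290,400) looks foreshortened and the wrist force is up, so the grip slackened and B pitched nose-down onto the bench. I'll lower it gently to lay it flat, then regrasp.

```bash
python3 -m crank '[[-0.3,0,0.5,0,-1],[-0.5,0,1,0,-1],[-0.5,0,1.5,0,-1],[-0.5,0,2,0,-1],[-0.5,0,2.5,0,-1],[-0.5,0,2.9,0,-1],[-0.5,0,3.2,0,-1],[-0.5,0,3.3,0,-1],[-0.5,0,3.3,0,-1]]'
python3 -m crank '[[0,0,0,0,1],[0,0,0,0,1],[0,0,0,0,1],[0,0,0,0,1],[0,0,0,0,1],[0,0,0,0,1]]'
python3 - <<'E'
from h import *
print(rel([.6,0,.1],.042))
warp('wrist',(.54,.12),.042,.048,300,220,2.6,'pics/w6.png')
E
```

```text
time: 21.2
tcp_pos: [0.4676, 0.1522, 0.039]
tcp_rot: [-0.0, 1.0, 0.021, 0.001]
ft_force: [-2.8, 0.7, 7.3]
grip_width: 0.0375
finger_force: 30.0
time: 21.8
tcp_pos: [0.4665, 0.1516, 0.0373]
tcp_rot: [0.0, 1.0, 0.021, -0.0]
ft_force: [0.2, 0.2, -0.1]
grip_width: 0.0805
finger_force: 0.0
(array([12.7 , 15.71, -6.27]), -0.0)
```

View pics/w6.png

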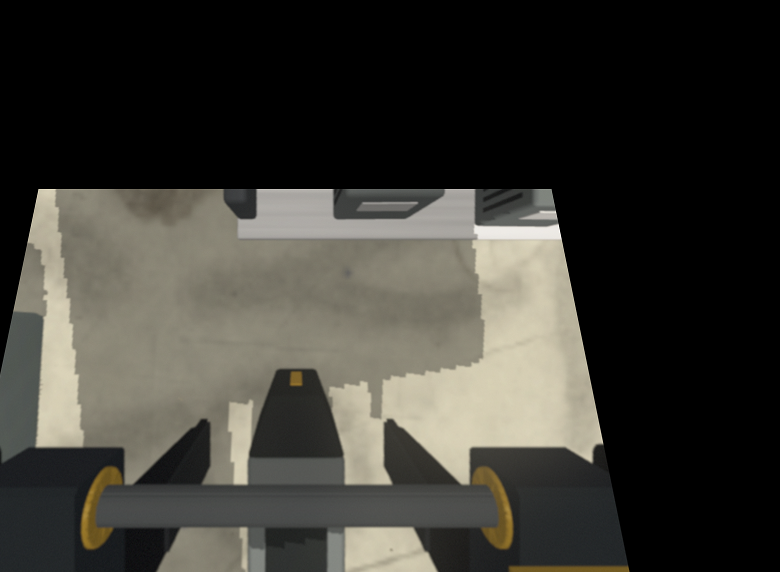

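```bash
python3 -m crank '[[0,0,-3,0,1],[0,0,-7,0,1],[0,0,-11,0,1],[0,0,-15,0,1],[0,0,-16,0,1],[0,0,-16,0,1]]'
python3 - <<'E'
from h import *
warp('wrist',(.52,.12),.042,.048,300,260,2.3,'pics/w7.png')
E
```

```text
time: 22.45
tcp_pos: [0.4679, 0.1519, 0.1998]
tcp_rot: [-0.0, 1.0, 0.021, 0.002]
ft_force: [-0.9, -0.1, -1.1]
grip_width: 0.0951
finger_force: 0.0
```

View pics/w7.png

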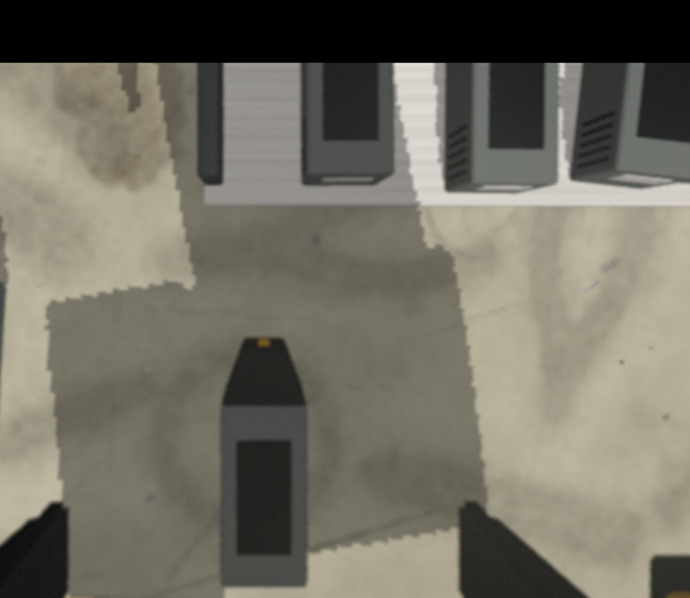

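B now lies flat and aligned, with corners (221,405), (306,405), (306,586) and (221,586). The left gap runs from u=222 to 303. I'll regrasp 21 mm behind its middle.

```bash
python3 -m crank '[[-3,-0.1,4,0,1],[-4.4,-0.1,8,0,1],[-4.4,-0.1,12,0,1],[-4.4,-0.1,14.5,0,1],[-4.4,-0.1,16,0,1],[-4.4,-0.1,16.2,0,1],[-4.4,-0.1,16.2,0,-1],[-4.4,-0.1,16.2,0,-1],[-4.4,-0.1,16.2,0,-1],[-4.4,-0.1,16.2,0,-1],[-4.4,-0.1,16.2,0,-1],[-4.4,-0.1,16.2,0,-1]]'
python3 -m crank '[[0,0,0,0,-1],[0,0,0,0,-1],[0,0,0,0,-1],[0,0,0,0,-1],[0,0,0,0,-1]]'
python3 - <<'E'
from h import *
psi=.042;o=np.array([.626,.051]);ex=np.array([np.cos(psi),np.sin(psi)]);ey=np.array([-ex[1],ex[0]])
s=bot.state();print(rel([*(o-.065*ex+.105*ey),.042],psi));q=np.array(s['tcp_pos'][:2])-o;print(q@ex,q@ey,yawof(s)[:,0])
E
```

```text
time: 23.7
tcp_pos: [0.4229, 0.1509, 0.0359]
tcp_rot: [-0.0, 1.0, 0.021, 0.0]
ft_force: [-0.1, 0.3, 0.4]
grip_width: 0.0527
finger_force: 0.0
time: 24.2
tcp_pos: [0.4227, 0.1508, 0.0355]
tcp_rot: [0.0, 1.0, 0.021, -0.0]
ft_force: [-1.9, -0.7, 1.2]
grip_width: 0.0378
finger_force: 30.0
(array([13.4 ,  0.32, -0.65]), -0.0)
-0.19897188472025315 0.10826552561080939 [ 9.99126546e-01  4.17869026e-02 -1.99511636e-05]
```

```bash
python3 -m crank '[[0,0,-0.9,0,-1],[2,0.3,-0.9,0,-1],[4,0.3,-0.9,0,-1],[5,0.3,-0.9,0,-1],[6,0.3,-0.8,0,-1],[7.2,0.3,-0.8,0,-1],[8.5,0.3,-0.8,0,-1],[9.8,0.3,-0.8,0,-1],[11,0.3,-0.8,0,-1],[12.2,0.3,-0.7,0,-1],[13.2,0.3,-0.6,0,-1],[13.2,0.3,-0.6,0,-1]]'
python3 -c "
from h import *
s=bot.state();print(s['ft_force'],s['wrist_torque'],s['tcp_pos'])"
```

```text
time: 25.4
tcp_pos: [0.556, 0.1533, 0.0415]
tcp_rot: [-0.0, 1.0, 0.021, 0.0]
ft_force: [0.1, 0.6, -2.2]
grip_width: 0.038
finger_force: 30.0
[ 0.11490411  0.63316249 -2.24710329] [ 0.01451339  0.07690732 -0.02097875] [0.55604408 0.15334275 0.04151539]
```

Inserted smoothly. I'll release, go behind it, and push.

```bash
python3 -m crank '[[0,0,0.2,0,-1],[0,0,0.2,0,1],[0,0,0.2,0,1],[0,0,0.2,0,1],[0,0,0.2,0,1],[0,0,0.2,0,1],[0,0,-3,0,1],[0,0,-7,0,1],[-3,0,-7,0,-1],[-6.5,0,-7,0,-1],[-6.5,0,-7,0,-1],[-6.5,0,-7,0,-1]]'
python3 -m crank '[[0,0,0,0,-1],[0,0,0,0,-1],[0,0,0,0,-1],[0,0,0,0,-1],[0,0,0,0,-1],[0,0,0,0,-1],[0,0,0,0,-1],[0,0,4,0,-1],[0,0,7,0,-1],[0,0,7.8,0,-1],[0,0,7.8,0,-1]]'
```

```text
time: 26.6
tcp_pos: [0.4895, 0.1507, 0.1116]
tcp_rot: [-0.0, 1.0, 0.021, 0.0]
ft_force: [0.3, -0.6, -0.8]
grip_width: 0.0671
finger_force: 0.0
time: 27.7
tcp_pos: [0.4885, 0.1504, 0.0322]
tcp_rot: [0.0, 1.0, 0.021, -0.002]
ft_force: [0.1, 0.1, -0.4]
grip_width: 0.0005
finger_force: 0.0
```

```bash
python3 -m crank '[[1,0,0,0,-1],[2,0,0,0,-1],[3,0,0,0,-1],[4,0,0,0,-1],[5,0,0,0,-1],[5.8,0,0,0,-1],[6.4,0,0,0,-1],[6.4,0,0,0,-1]]'
python3 -c "
from h import *
psi=.042;o=np.array([.626,.051]);ex=np.array([np.cos(psi),np.sin(psi)])
s=bot.state();print((s['tcp_pos'][:2]-o)@ex)"
```

```text
time: 28.5
tcp_pos: [0.5546, 0.1533, 0.0335]
tcp_rot: [-0.0, 1.0, 0.021, 0.0]
ft_force: [-0.1, -0.8, 0.5]
grip_width: 0.0004
finger_force: 0.0
-0.06704862198679512
```

```bash
python3 -m crank '[[0.4,0,0,0,-1],[0.6,0,0,0,-1],[0.6,0,0,0,-1]]'; python3 -m crank '[[0.2,0,0,0,-1],[0.4,0,0,0,-1],[0.4,0,0,0,-1]]'
```

```text
time: 28.8
tcp_pos: [0.5597, 0.1536, 0.0334]
tcp_rot: [0.0, 1.0, 0.021, 0.0]
ft_force: [0.6, 0.9, -0.4]
grip_width: 0.0002
finger_force: 0.0
time: 29.1
tcp_pos: [0.5625, 0.1537, 0.033]
tcp_rot: [0.0, 1.0, 0.021, -0.002]
ft_force: [-4.3, 0.0, 2.4]
grip_width: 0.0004
finger_force: 2.4
```

B is home. Next I'll square the row modules by pushing their rear faces, starting with r1 on its left half.

```bash
python3 -m crank '[[-1.5,0,0,0,-1],[-1.5,2,0,0,-1],[-1.5,3.3,0,0,-1],[-1,3.3,0,0,-1],[-0.4,3.3,0,0,-1],[0,3.3,0,0,-1],[0.2,3.3,0,0,-1],[0.3,3.3,0,0,-1],[0.3,3.3,0,0,-1]]'
python3 -m crank '[[-1.5,0,0,0,-1],[-1.5,3,0,0,-1],[-1.5,6.7,0,0,-1],[-1.5,6.7,0,0,-1],[-1,6.7,0,0,-1],[-0.4,6.7,0,0,-1],[-0.2,6.7,0,0,-1],[0,6.7,0,0,-1],[0,6.7,0,0,-1]]'
python3 -m crank '[[-1.5,0,0,0,-1],[-1.5,4,0,0,-1],[-1.5,7.5,0,0,-1],[-1.5,7.5,0,0,-1],[-1,7.5,0,0,-1],[-0.4,7.5,0,0,-1],[-0.2,7.5,0,0,-1],[0,7.5,0,0,-1],[0,7.5,0,0,-1]]'
python3 -c "
from h import *
psi=.042;o=np.array([.626,.051]);ex=np.array([np.cos(psi),np.sin(psi)]);ey=np.array([-ex[1],ex[0]])
s=bot.state();q=s['tcp_pos'][:2]-o;print(q@ex,q@ey)"
```

```text
time: 30.0
tcp_pos: [0.5638, 0.1218, 0.0315]
tcp_rot: [-0.0, 1.0, 0.021, -0.006]
ft_force: [-12.2, 1.6, 4.7]
grip_width: 0.0004
finger_force: 6.3
time: 30.9
tcp_pos: [0.5669, 0.0551, 0.0316]
tcp_rot: [-0.0, 1.0, 0.022, -0.006]
ft_force: [-12.4, -1.5, 5.8]
grip_width: 0.0003
finger_force: 6.0
time: 31.8
tcp_pos: [0.5686, -0.0193, 0.031]
tcp_rot: [-0.001, 1.0, 0.022, -0.008]
ft_force: [-15.2, -0.5, 5.5]
grip_width: 0.0004
finger_force: 7.9
-0.060271958158511656 -0.0678044605516121
```

```bash
python3 -m crank '[[-2,0,0,0,-1],[-3,0,-4,0,1],[-3,-2,-9,0,1],[-3,-5,-14,0,1],[-2,-6,-19,0,1],[-2,-7,-23,0,1],[-2,-7,-23,0,1],[-2,-7,-23,0,1]]'
python3 - <<'E'
from h import *
psi=.042;o=np.array([.626,.051])
warp('wrist',tuple(o),psi,.052,280,130,2,'pics/w8.png')
im=cv2.imread('pics/w8.png');hsv=cv2.cvtColor(im,cv2.COLOR_BGR2HSV)[:,:,2]
# ascii, every 4mm in y, 5mm in x
sm=cv2.resize(hsv,(140,26),interpolation=cv2.INTER_AREA)
for r in sm: print(''.join('@#*+=-. '[min(7,int(v)//32)] for v in r))
E
```

```text
time: 32.6
tcp_pos: [0.5524, 0.0498, 0.266]
tcp_rot: [-0.0, 1.0, 0.022, 0.002]
ft_force: [0.2, -0.7, -0.8]
grip_width: 0.0512
finger_force: 0.0
+**+===============================================================--------------------------------------------------------------------=+*+-
=+**++++++++++++++++++++++++++++++++++++++++++++++++++++++++++++++=--------------------------------------------------------------------++++-
...+**####################***################***######***######**###########******+==******+=++***#############++**###############*****+-...
...=***###@@@@@######@@@@*==*############@#+===================+############*-...........-=-=====*#############*=+#################**+++-...
...=***##@@@@@@##@####@@@@*+##############@*=-----------------=*#########*##*-           .-----=*###############*##################**+++-...
...+***#@@@@@@@###@####@@@@################@*=---------------=*##########*###*-          .----=*####################################*+++-...
...=*###################@@###################*=-------------=*####************+.         .---=*#*******#######
[... 2009 characters left out ...]
#********************#*********************+-----------=+++================.         .=++=================+**+=================+++++....
===+**+*+++++++++++++++++++++++++++++++++++++=-------------===-----------------            ...--------========-.--------------=========-....
============================================================-.    .           .............          .........        ......................
=========================++++++++++++++++++=+================-....................-------..............-----.............--.................
=================+++++++++++++++++++++=======================.....................------..............----................-.................
```

```bash
cat >lab.py <<'E'
from h import *
psi=.042;o=(.626,.051);k=4
def go(fn):
    warp('wrist',o,psi,.052,280,130,k,fn)
    im=cv2.imread(fn);g=cv2.cvtColor(im,cv2.COLOR_BGR2GRAY)
    # dark label: local threshold
    t=cv2.adaptiveThreshold(g,255,cv2.ADAPTIVE_THRESH_MEAN_C,cv2.THRESH_BINARY_INV,201,12)
    n,l,st,ce=cv2.connectedComponentsWithStats(cv2.morphologyEx(t,cv2.MORPH_OPEN,np.ones((15,15))))
    for th in range(20,130,3):
        m=(g<th).astype(np.uint8);m=cv2.morphologyEx(m,cv2.MORPH_OPEN,np.ones((9,9)))
        cs,_=cv2.findContours(m,0,2)
        for c in cs:
            (cx,cy),(w,h),a=cv2.minAreaRect(c)
            if w>h:w,h,a=h,w,a-90
            w,h=w/k,h/k
            if 17<w<26 and 40<h<56 and cv2.contourArea(c)>.93*w*h*k*k:
                a=(a+45)%90-45
                print(th,'rack x %.1f y %.1f  w %.1f h %.1f tilt %.3f'%((130*k/2-cy)/k,(280*k/2-cx)/k,w,h,-np.deg2rad(a)))
    return g
E
python3 - <<'E'
from lab import *
g=go('pics/w9.png')
# edges along rows for all
for x in (0,-10,-20,-30,-40):
    v=int((65-x)*k);p=cv2.GaussianBlur(g,(5,9),0)[v].astype(int);d=np.abs(p[4:]-p[:-4])
    pk=[i+2 for i in range(3,len(d)-3) if d[i]>12 and d[i]==d[i-3:i+4].max()]
    print(x,[round(140-i/k,1) for i in pk])
E
```

```text
32 rack x -9.2 y 110.0  w 21.0 h 47.0 tilt -0.000
35 rack x -9.1 y 110.0  w 21.5 h 47.7 tilt -0.000
38 rack x -9.2 y 109.9  w 21.7 h 48.0 tilt -0.000
38 rack x -8.6 y 69.9  w 21.5 h 47.9 tilt 0.028
41 rack x -9.1 y 109.9  w 22.2 h 48.2 tilt -0.000
41 rack x -8.7 y 69.9  w 21.9 h 48.2 tilt 0.025
44 rack x -9.2 y 109.9  w 22.2 h 48.5 tilt -0.000
44 rack x -8.6 y 69.8  w 22.3 h 48.4 tilt 0.031
47 rack x -9.1 y 109.9  w 22.8 h 48.8 tilt -0.000
47 rack x -8.7 y 69.8  w 22.6 h 48.8 tilt 0.025
50 rack x -9.2 y 110.0  w 23.0 h 49.0 tilt -0.000
50 rack x -8.6 y 69.9  w 23.0 h 48.9 tilt 0.025
53 rack x -9.1 y 109.9  w 23.2 h 49.2 tilt -0.000
53 rack x -8.7 y 69.8  w 23.1 h 49.2 tilt 0.025
56 rack x -9.2 y 109.9  w 23.2 h 49.5 tilt -0.000
56 rack x -8.7 y 69.9  w 23.4 h 49.4 tilt 0.025
59 rack x -9.1 y 109.9  w 23.8 h 49.8 tilt -0.000
59 rack x -8.7 y 69.8  w 23.6 h 49.7 tilt 0.027
62 rack x -8.4 y -106.4  w 21.7 h 47.5 tilt -0.041
62 rack x -8.5 y 1.0  w 21.7 h 47.7 tilt -0.020
62 rack x -9.1 y 109.9  w 23.8 h 49.8 tilt -0.000
62 rack x -8.7 y 69.9  w 23.9 h 49.9 tilt 0.025
65 rack x -8.6 y -1
[... 3561 characters left out ...]
 -94.8, -118.2, -124.5, -124.8, -131.8, -132.0]
-20 [136.2, 133.8, 121.5, 98.0, 88.2, 88.0, 87.8, 81.5, 81.2, 81.0, 58.0, 45.5, 19.8, 12.5, -11.0, -17.8, -36.5, -40.8, -46.0, -53.0, -53.2, -77.0, -83.5, -83.8, -87.0, -94.0, -117.5, -117.8, -123.8, -124.0, -131.8]
-30 [133.8, 133.5, 121.8, 98.5, 98.2, 98.0, 88.0, 87.8, 81.0, 57.5, 57.2, 57.0, 45.2, 22.0, 21.8, 19.5, 12.8, 12.5, -10.8, -17.8, -18.0, -38.2, -38.5, -38.8, -39.2, -45.0, -52.2, -52.5, -76.0, -82.5, -82.8, -86.2, -86.5, -93.5, -93.8, -94.0, -117.2, -117.5, -123.2, -123.5, -131.5, -131.8]
-40 [133.8, 133.5, 133.2, 87.5, 87.2, 49.5, 45.0, 44.8, 20.0, 14.5, 14.2, -17.8, -39.0, -44.0, -44.2, -82.0, -85.8, -86.0, -123.2, -123.5, -131.8]
```

r3 is skewed by 0.10 rad and A by 0.045; the others are square. With the gripper turned 90° and closed, I'll enter the r2–r3 gap from the front and nudge r3's rear to the right.

```bash
python3 -m crank '[[0,0,0,0.15,-1],[0,0,0,0.3,-1],[0,0,0,0.45,-1],[0,0,0,0.6,-1],[0,0,0,0.75,-1],[0,0,0,0.9,-1],[0,0,0,1.05,-1],[0,0,0,1.2,-1],[0,0,0,1.35,-1],[0,0,0,1.5,-1],[0,0,0,1.57,-1],[0,0,0,1.57,-1]]'
python3 - <<'E'
from h import *
psi=.042;o=np.array([.626,.051]);ex=np.array([np.cos(psi),np.sin(psi)]);ey=np.array([-ex[1],ex[0]])
s=bot.state();print(s['qpos'],s['grip_width'],rel([*(o-.08*ex-.031*ey),.036],psi-np.pi/2),rel([*(o-.032*ex-.031*ey),.036],psi-np.pi/2))
E
```

```text
time: 33.9
tcp_pos: [0.5446, 0.0013, 0.2581]
tcp_rot: [-0.017, 0.744, -0.668, -0.015]
ft_force: [0.2, 0.9, -0.1]
grip_width: 0.0001
finger_force: 0.0
[-0.11886641 -0.12518825  1.85819859  0.04557709  1.41281902  2.90798278] 0.00010597875932610379 (array([-0.5 , -0.3 , 22.26]), 0.066) (array([-0.19, -5.09, 22.27]), 0.066)
```

```bash
python3 -m crank '[[0,0,0,-1.5,-1],[0,0,0,-1.5,-1],[0,0,0,-1.5,-1],[0,0,0,-1.5,-1],[0,0,0,-1.5,-1],[0,0,0,-1.5,-1],[0,0,0,-1.5,-1],[0,0,0,-1.5,-1],[0,0,0,-1.5,-1],[0,0,0,-1.5,-1],[0,0,0,-1.5,-1]]'
python3 -m crank '[[0,0,0,-1.57,-1],[0,0,0,-1.57,-1],[0,0,0,-1.57,-1],[0,0,0,-1.57,-1],[0,0,0,-1.57,-1],[0,0,0,-1.57,-1],[0,0,0,-1.57,-1],[0,0,0,-1.57,-1],[0,0,0,-1.57,-1],[0,0,0,-1.57,-1],[0,0,0,-1.57,-1],[0,0,0,-1.57,-1]]'
python3 - <<'E'
from h import *
psi=.042;o=np.array([.626,.051]);ex=np.array([np.cos(psi),np.sin(psi)]);ey=np.array([-ex[1],ex[0]])
s=bot.state();print(s['qpos'][5],yawof(s),rel([*(o-.08*ex-.031*ey),.036],psi+np.pi/2),rel([*(o-.032*ex-.031*ey),.036],psi+np.pi/2))
E
```

```text
time: 35.0
tcp_pos: [0.5454, 0.0037, 0.2595]
tcp_rot: [-0.023, 1.0, 0.02, 0.002]
ft_force: [0.3, 0.4, -0.3]
grip_width: 0.0006
finger_force: 0.0
time: 36.2
tcp_pos: [0.5457, 0.0035, 0.2603]
tcp_rot: [-0.014, 0.694, 0.72, 0.018]
ft_force: [-0.1, -0.2, 0.2]
grip_width: 0.0
finger_force: 0.0
-0.15893585320083348 [[-0.03685298  0.99930993  0.00463985]
 [ 0.99830908  0.03660642  0.04515483]
 [ 0.04495382  0.00629609 -0.99896923]] (array([ 0.3 ,  0.08, 22.46]), -0.005) (array([ 0.33,  4.88, 22.49]), -0.005)
```

The first turn hit the last joint's limit and left a 2.6° tilt. I'll try to undo it at the opposite limit.

```bash
python3 -m crank '[[0,0,0,-1.4,-1],[0,0,0,-1.4,-1],[0,0,0,-1.4,-1],[0,0,0,-1.4,-1],[0,0,0,-1.4,-1],[0,0,0,-1.4,-1],[0,0,0,-1.4,-1],[0,0,0,-1.4,-1],[0,0,0,-1.4,-1],[0,0,0,-1.4,-1]]' | head -1
python3 -m crank '[[0,0,0,-1.3,-1],[0,0,0,-1.3,-1],[0,0,0,-1.3,-1],[0,0,0,-1.3,-1],[0,0,0,-1.3,-1],[0,0,0,-1.3,-1],[0,0,0,-1.3,-1],[0,0,0,-1.3,-1],[0,0,0,-1.3,-1],[0,0,0,-1.3,-1]]' | head -1
python3 -c "
from h import *
s=bot.state();print(s['qpos'].round(3),yawof(s)[:,2])"
python3 -m crank '[[0,0,0,-0.1,-1],[0,0,0,-0.1,-1]]'
python3 -c "
from h import *
s=bot.state();print(s['qpos'].round(3),yawof(s)[:,2])"
```

```text
time: 37.2
time: 38.2
[-0.115 -0.127  1.855  0.046  1.413 -2.859] [ 0.00549044  0.04503991 -0.9989701 ]
time: 38.4
tcp_pos: [0.547, 0.0175, 0.2615]
tcp_rot: [0.011, -0.583, 0.812, 0.011]
ft_force: [0.1, -0.1, 0.1]
grip_width: 0.0
finger_force: 0.0
[-0.082 -0.124  1.851  0.033  1.412 -2.904] [ 0.00500846  0.03179824 -0.99948176]
```

```bash
python3 -m crank '[[0,0,0,-0.1,-1],[0,0,0,-0.1,-1]]'|head -2
python3 -c "
from h import *
s=bot.state();print(s['qpos'].round(3),yawof(s)[:,2])"
python3 -m crank '[[0,0,0,-0.05,-1],[0,0,0,-0.05,-1]]'|head -2
python3 -c "
from h import *
s=bot.state();print(s['qpos'].round(3),yawof(s)[:,2])"
```

```text
time: 38.6
tcp_pos: [0.5476, 0.043, 0.2618]
[-0.023 -0.119  1.846  0.007  1.41  -2.904] [ 0.00507513  0.00694376 -0.99996301]
time: 38.8
tcp_pos: [0.5476, 0.0546, 0.2618]
[ 0.005 -0.117  1.844 -0.006  1.409 -2.906] [ 0.00539901 -0.00610163 -0.99996681]
```

```bash
python3 -m crank '[[0,0,0,1.4,-1],[0,0,0,1.4,-1],[0,0,0,1.4,-1],[0,0,0,1.4,-1],[0,0,0,1.4,-1],[0,0,0,1.4,-1],[0,0,0,1.4,-1],[0,0,0,1.4,-1],[0,0,0,1.4,-1],[0,0,0,1.4,-1]]' | head -1
python3 -m crank '[[0,0,0,1.3,-1],[0,0,0,1.3,-1],[0,0,0,1.3,-1],[0,0,0,1.3,-1],[0,0,0,1.3,-1],[0,0,0,1.3,-1],[0,0,0,1.3,-1],[0,0,0,1.3,-1],[0,0,0,1.3,-1],[0,0,0,1.3,-1]]' | head -2
python3 - <<'E'
from h import *
psi=.042;o=np.array([.626,.051]);ex=np.array([np.cos(psi),np.sin(psi)]);ey=np.array([-ex[1],ex[0]])
s=bot.state();print(s['qpos'][5],yawof(s).round(3),rel([*(o-.085*ex-.031*ey),.036],psi+np.pi/2),rel([*(o-.032*ex-.031*ey),.036],psi+np.pi/2))
E
```

```text
time: 39.8
time: 40.8
tcp_pos: [0.5477, 0.0533, 0.262]
-0.2072610083998318 [[-0.209  0.978  0.006]
 [ 0.978  0.209 -0.006]
 [-0.007  0.004 -1.   ]] (array([-3.32, -1.39, 22.62]), 0.169) (array([-4.21,  3.83, 22.64]), 0.169)
```

Now lower in front of the gap.

```bash
python3 -m crank '[[-2,-1.4,4,0.1,-1],[-3.3,-1.4,8,0.17,-1],[-3.3,-1.4,13,0.17,-1],[-3.3,-1.4,17,0.17,-1],[-3.3,-1.4,20,0.17,-1],[-3.3,-1.4,22,0.17,-1],[-3.3,-1.4,22.6,0.17,-1],[-3.3,-1.4,22.6,0.17,-1]]'
python3 - <<'E'
from h import *
psi=.042;o=np.array([.626,.051]);ex=np.array([np.cos(psi),np.sin(psi)]);ey=np.array([-ex[1],ex[0]])
s=bot.state();q=s['tcp_pos'][:2]-o;print(q@ex,q@ey,yawof(s).round(3),rel([*(o-.034*ex-.031*ey),.036],psi+np.pi/2),rel([*(o-.034*ex-.040*ey),.036],psi+np.pi/2))
E
```

```text
time: 41.6
tcp_pos: [0.5417, 0.017, 0.0355]
tcp_rot: [0.004, 0.692, 0.722, -0.001]
ft_force: [-1.3, -0.2, -0.0]
grip_width: 0.0003
finger_force: 0.0
-0.08560705077112585 -0.030421592229252652 [[-0.043  0.999  0.004]
 [ 0.999  0.043 -0.006]
 [-0.006  0.004 -1.   ]] (array([-0.06,  5.16, -0.03]), 0.001) (array([-0.96,  5.16, -0.03]), 0.001)
```

```bash
python3 -m crank '[[-0.05,1.2,0,0,-1],[-0.05,2,0,0,-1],[-0.05,2.8,0,0,-1],[-0.05,3.4,0,0,-1],[-0.05,4,0,0,-1],[-0.05,4.6,0,0,-1],[-0.05,5.2,0,0,-1],[-0.05,5.2,0,0,-1]]'
python3 -m crank '[[-0.2,0,0,0,-1],[-0.4,0,0,0,-1],[-0.6,0,0,0,-1],[-0.8,0,0,0,-1],[-0.8,0,0,0,-1]]'
```

```text
time: 42.4
tcp_pos: [0.595, 0.0189, 0.0366]
tcp_rot: [0.004, 0.692, 0.722, -0.0]
ft_force: [-0.7, -1.0, 0.6]
grip_width: 0.0001
finger_force: 0.0
time: 42.9
tcp_pos: [0.5945, 0.0106, 0.0365]
tcp_rot: [0.004, 0.692, 0.722, -0.0]
ft_force: [-0.7, 0.4, -0.8]
grip_width: 0.0007
finger_force: 0.0
```

```bash
python3 -m crank '[[-0.2,0,0,0,-1],[-0.2,0,0,0,-1]]'; python3 -m crank '[[0.6,0,0,0,-1],[0.6,-3,0,0,-1],[0.6,-6,0,0,-1],[0.6,-6,-5,0,-1],[0,-6,-10,0,-1],[0,-6,-15,0,-1],[0,-6,-19,0,-1],[0,-3,-22,-0.1,1],[0,0,-22,-0.2,1]]'
python3 -m crank '[[0,0,0,1.4,1],[0,0,0,1.4,1],[0,0,0,1.4,1],[0,0,0,1.4,1],[0,0,0,1.4,1],[0,0,0,1.4,1],[0,0,0,1.4,1],[0,0,0,1.4,1],[0,0,0,1.4,1],[0,0,0,1.4,1],[0,0,0,1.4,1],[0,0,0,1.4,1]]'
python3 -c "
from h import *
s=bot.state();print(s['qpos'][5],yawof(s).round(3),rel([.55,.05,.25],.042))"
```

```text
time: 43.1
tcp_pos: [0.5946, 0.009, 0.0365]
tcp_rot: [0.004, 0.692, 0.722, -0.0]
ft_force: [0.3, 0.9, -0.0]
grip_width: 0.0002
finger_force: 0.6
time: 44.0
tcp_pos: [0.5967, 0.0104, 0.2642]
tcp_rot: [0.009, 0.615, 0.789, 0.003]
ft_force: [0.5, -0.2, -0.2]
grip_width: 0.0112
finger_force: 0.0
time: 45.2
tcp_pos: [0.5934, 0.0105, 0.2565]
tcp_rot: [0.004, 0.979, 0.206, 0.002]
ft_force: [-0.1, -0.6, 0.5]
grip_width: 0.0949
finger_force: 0.0
1.0872327954378194 [[ 0.915  0.403  0.006]
 [ 0.403 -0.915 -0.006]
 [ 0.003  0.008 -1.   ]] (array([-2.38, -5.37,  0.6 ]), 0.373)
```

```bash
python3 -m crank '[[-2.4,-5.4,0.6,0.15,-1],[-2.4,-5.4,0.6,0.3,-1],[-2.4,-5.4,0.6,0.37,-1],[-2.4,-5.4,0.6,0.37,-1],[-2.4,-5.4,0.6,0.37,-1]]'
python3 -c "
from lab import *
go('pics/w10.png')" | awk '$1%12==2||$1%12==8'
```

```text
time: 45.7
tcp_pos: [0.5499, 0.05, 0.2502]
tcp_rot: [0.003, 1.0, 0.023, 0.003]
ft_force: [-0.3, -0.7, -0.3]
grip_width: 0.0604
finger_force: 0.0
32 rack x -9.2 y 109.9  w 21.2 h 47.5 tilt -0.000
38 rack x -9.2 y 109.9  w 21.7 h 48.0 tilt -0.000
38 rack x -8.7 y 69.9  w 21.6 h 47.9 tilt 0.028
44 rack x -9.2 y 110.0  w 22.5 h 48.5 tilt -0.000
44 rack x -8.6 y 69.9  w 22.4 h 48.5 tilt 0.025
50 rack x -9.2 y 110.0  w 23.0 h 49.0 tilt -0.000
50 rack x -8.6 y 69.9  w 23.0 h 49.0 tilt 0.028
56 rack x -9.2 y 110.0  w 23.5 h 49.5 tilt -0.000
56 rack x -8.6 y 69.9  w 23.5 h 49.5 tilt 0.027
62 rack x -8.5 y -108.0  w 21.5 h 47.5 tilt -0.000
62 rack x -9.2 y 110.0  w 24.0 h 50.0 tilt -0.000
62 rack x -8.6 y 69.9  w 23.9 h 50.0 tilt 0.025
68 rack x -8.5 y -107.9  w 22.2 h 48.0 tilt -0.000
68 rack x -8.2 y -70.0  w 22.0 h 48.0 tilt -0.000
68 rack x -9.4 y 110.0  w 24.5 h 50.2 tilt -0.000
68 rack x -8.4 y 1.4  w 22.7 h 48.5 tilt -0.021
68 rack x -8.7 y 69.8  w 24.6 h 50.3 tilt 0.025
74 rack x -8.6 y -108.0  w 22.5 h 48.7 tilt -0.000
74 rack x -8.4 y -70.1  w 22.2 h 48.2 tilt -0.000
74 rack x -8.5 y
[... 383 characters left out ...]
k x -8.2 y -70.0  w 23.0 h 49.0 tilt -0.000
86 rack x -8.3 y 1.6  w 24.4 h 49.7 tilt -0.021
92 rack x -8.8 y -108.0  w 23.5 h 49.5 tilt -0.000
92 rack x -8.4 y -70.0  w 23.5 h 49.2 tilt -0.000
92 rack x -8.2 y 1.9  w 25.5 h 50.4 tilt -0.022
98 rack x -8.6 y -108.0  w 24.0 h 49.7 tilt -0.000
98 rack x -8.4 y -70.1  w 23.7 h 49.7 tilt -0.000
104 rack x -8.6 y -108.0  w 24.5 h 50.2 tilt -0.000
104 rack x -8.4 y -70.1  w 24.2 h 49.8 tilt -0.000
110 rack x -8.8 y -108.1  w 24.8 h 50.5 tilt -0.000
110 rack x -8.4 y -70.1  w 24.7 h 50.2 tilt -0.000
116 rack x -8.8 y -108.0  w 25.0 h 51.0 tilt -0.000
116 rack x -8.4 y -70.1  w 25.2 h 50.8 tilt 0.006
122 rack x -8.4 y -70.1  w 25.7 h 51.2 tilt -0.000
```

All five are square now. I'll give B one firmer push, since it only saw 4 N.

```bash
python3 -m crank '[[-0.9,-5,2,0,-1],[-0.9,-10,6,0,-1],[-0.9,-10.6,11,0,-1],[-0.9,-10.6,16,0,-1],[-0.9,-10.6,20,0,-1],[-0.9,-10.6,21.7,0,-1],[-0.9,-10.6,21.7,0,-1],[0.2,-10.6,21.7,0,-1],[1,-10.6,21.7,0,-1],[1.6,-10.6,21.7,0,-1],[1.8,-10.6,21.7,0,-1],[1.8,-10.6,21.7,0,-1]]'
python3 -m crank '[[0.1,0,0,0,-1],[0.2,0,0,0,-1],[0.2,0,0,0,-1]]'
```

```text
time: 46.95
tcp_pos: [0.5629, 0.1553, 0.0332]
tcp_rot: [0.003, 1.0, 0.021, -0.0]
ft_force: [-9.9, 0.8, 3.3]
grip_width: 0.0003
finger_force: 4.8
time: 47.25
tcp_pos: [0.5629, 0.1553, 0.0326]
tcp_rot: [0.003, 1.0, 0.022, -0.002]
ft_force: [-15.2, -0.3, 5.3]
grip_width: 0.0007
finger_force: 7.4
```

```bash
python3 -m crank '[[-2.5,0,0,0,-1],[-3.5,0,-4,0,1],[-3.5,0,-9,0,1],[-3.5,-3,-13,0,1],[-5,-8,-15,-0.1,1],[-6,-13,-15,-0.25,1],[-7.9,-17,-15,-0.4,1],[-7.9,-18.6,-15,-0.535,1],[-7.9,-18.6,-15,-0.535,1],[-7.9,-18.6,-15,-0.535,1],[-7.9,-18.6,-15,-0.535,1]]'
python3 - <<'E'
from h import *
im=bot.get_image('wrist');c=bot.get_calibration('wrist')
s=bot.state();M=yawof(s);print(np.arctan2(M[1,0],M[0,0]),rel([.4755,.3375,.075],.58))
# pointer line: bright elongated blob near knob on dark bar
warp('wrist',(.475,.337),0,.079,60,60,6,'pics/k3.png')
g=cv2.imread('pics/k3.png',0);_,m=cv2.threshold(g,140,255,0)
for q in cv2.findContours(m,0,2)[0]:
    if 100<cv2.contourArea(q)<3000: print(cv2.minAreaRect(q))
E
```

```text
time: 48.35
tcp_pos: [0.4795, 0.3381, 0.1816]
tcp_rot: [0.004, 0.959, 0.284, 0.002]
ft_force: [-0.2, -0.5, -0.8]
grip_width: 0.0753
finger_force: 0.0
0.5754267866112642 (array([-0.37, -0.27, 10.64]), -0.005)
((125.50135803222656, 146.32635498046875), (111.49956512451172, 22.342153549194336), 56.07020568847656)
```

```bash
python3 -m crank '[[-0.4,-0.2,3,0,1],[-0.4,-0.2,6,0,1],[-0.4,-0.2,8.5,0,1],[-0.4,-0.2,10,0,1],[-0.4,-0.2,10.6,0,1],[-0.4,-0.2,10.6,0,1],[-0.4,-0.2,10.6,0,-1],[-0.4,-0.2,10.6,0,-1],[-0.4,-0.2,10.6,0,-1],[-0.4,-0.2,10.6,0,-1],[-0.4,-0.2,10.6,0,-1],[-0.4,-0.2,10.6,0,-1]]' | head -1
python3 -m crank '[[0,0,0,0,-1],[0,0,0,0,-1],[0,0,0,0,-1],[0,0,0,0,-1],[0,0,0,0,-1],[0,0,0,0,-1],[0,0,0,0,-1],[0,0,0,0,-1],[0,0,0,0,-1]]'
python3 -c "
from h import *
print(rel([.4755,.3375,.075],-.02))"
```

```text
time: 49.65
time: 50.55
tcp_pos: [0.4737, 0.3393, 0.0748]
tcp_rot: [0.002, 0.959, 0.285, 0.001]
ft_force: [-2.8, 6.3, -0.3]
grip_width: 0.0119
finger_force: 30.0
(array([ 0.05,  0.25, -0.02]), 0.597)
```

```bash
python3 -m crank '[[0,0,0,0.12,-1],[0,0,0,0.24,-1],[0,0,0,0.36,-1],[0,0,0,0.48,-1],[0,0,0,0.56,-1],[0,0,0,0.6,-1],[0,0,0,0.6,-1],[0,0,0,0.6,-1]]'
python3 -c "
from h import *
s=bot.state();M=yawof(s);print(np.arctan2(M[1,0],M[0,0]),s['wrist_torque'],s['grip_width'])"
```

```text
time: 51.35
tcp_pos: [0.474, 0.3383, 0.0747]
tcp_rot: [0.002, 1.0, -0.011, 0.002]
ft_force: [-3.6, 3.8, 1.7]
grip_width: 0.012
finger_force: 30.0
-0.0213591894964757 [ 0.8323984   0.89321997 -0.06124159] 0.012021046367563641
```

Release, rise, and verify the knob and rack numerically.

```bash
python3 -m crank '[[0,0,0,0,1],[0,0,0,0,1],[0,0,0,0,1],[0,0,0,0,1],[0,0,0,0,1],[0,0,-3,0,1],[0,0,-7,0,1],[0,0,-12,0,1],[0,0,-16.5,0,1],[0,0,-16.5,0,1]]'
python3 - <<'E'
from h import *
warp('wrist',(.475,.337),0,.079,60,60,6,'pics/k4.png')
g=cv2.imread('pics/k4.png',0);_,m=cv2.threshold(g,140,255,0)
for q in cv2.findContours(m,0,2)[0]:
    if 100<cv2.contourArea(q)<3000: print(cv2.minAreaRect(q))
print(rel([.54,.05,.25],.042))
E
```

```text
time: 52.35
tcp_pos: [0.4773, 0.3407, 0.2492]
tcp_rot: [-0.001, 1.0, -0.011, 0.009]
ft_force: [1.4, 0.2, 1.0]
grip_width: 0.0862
finger_force: 0.0
((166.09255981445312, 134.50172424316406), (21.459285736083984, 109.12945556640625), 1.060911774635315)
(array([ 7.04, 28.83, -0.36]), -0.064)
```

```bash
python3 -m crank '[[7,28.8,-0.4,-0.064,1],[7,28.8,-0.4,-0.064,1],[7,28.8,-0.4,-0.064,1],[7,28.8,-0.4,-0.064,1],[7,28.8,-0.4,-0.064,1],[7,28.8,-0.4,-0.064,1],[7,28.8,-0.4,-0.064,1],[7,28.8,-0.4,-0.064,1],[7,28.8,-0.4,-0.064,1]]'
python3 -c "
from lab import *
go('pics/w11.png')" | awk '$1==50||$1==68||$1==74'
```

```text
time: 53.3
tcp_pos: [0.5369, 0.0501, 0.2447]
tcp_rot: [0.003, 1.0, 0.022, 0.002]
ft_force: [0.9, 0.2, -0.2]
grip_width: 0.0951
finger_force: 0.0
50 rack x -8.6 y 69.9  w 23.4 h 49.4 tilt 0.026
50 rack x -8.4 y 109.9  w 23.2 h 49.2 tilt -0.000
68 rack x -8.5 y -107.9  w 22.7 h 48.5 tilt -0.000
68 rack x -8.2 y -70.0  w 22.5 h 48.5 tilt -0.000
68 rack x -8.4 y 1.5  w 23.3 h 48.8 tilt -0.023
68 rack x -8.7 y 69.9  w 25.0 h 51.0 tilt 0.026
68 rack x -8.5 y 109.9  w 25.2 h 50.5 tilt -0.000
74 rack x -8.6 y -108.0  w 23.0 h 48.7 tilt -0.000
74 rack x -8.2 y -70.0  w 23.0 h 49.0 tilt -0.000
74 rack x -8.3 y 1.6  w 24.0 h 49.3 tilt -0.023
74 rack x -8.7 y 69.9  w 25.8 h 51.7 tilt 0.026
```

```bash
python3 -c "
from workcell import bot
print(bot.close_job())"
```

```text
the job is handed in; nothing more can be done
None
```

The job is handed in: I turned the selector to off, pushed both new modules home in the rack (all five modules now at the same depth and within about 0.03 rad of square), then turned it to charge; the third new module was not on the bench.

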